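# Put the stamp away and snap the case shut

### The job

Put the clay stamp that stands on the bench away in the open wooden case, upright beside the one already there (which must stay standing too). Then take the lid from its sloping rest, set it on the case and press it home until both steel spring catches have snapped over its edge. The case is thin plywood, so never push on it with more than 40 N, and leave the other things on the bench where they are.

Things in the scene. Friction and masses are not known exactly. Their poses are not given: they have to be found in the camera images.
- case: Open-topped plywood case fixed to the bench, left or right of the robot; origin: centre of its underside, z up, y along its long side. Floor top at z = 6 mm, inside 100 x 130 mm. A plywood sleeve round it (112 x 142 mm outside) forms the rim. The sleeve is clamped at some height: the rim may be anywhere from 66 to 76 mm above the origin, is not measured, and must be felt or seen.
- catch_far (a joint): Spring catch on the case's +x side (away from the robot): 0 upright (at rest or latched), positive when spread outward (rad, at most 0.15). The catch is 40 mm wide, stands on the sleeve with its top 20 mm above the rim, and its nose reaches 3.5 mm in over the lid's edge. The lid, pushed down, spreads both (4 to 12 N in all, from 16 to 8 mm above home, then little); home is a hard stop, and only there do they spring back.
- catch_near (a joint): Spring catch on the case's -x side (toward the robot): same meaning. Both pivot about 55 mm below their noses, so 0.01 rad is about 0.55 mm at the nose.
- lid: Loose wooden lid, 0.15 to 0.31 kg. Origin: centre of the underside of its tongue; z out through the handle. Tongue 97 x 127 mm (x, y), 13 mm deep, 1 mm chamfer: 1.5 mm of play all round; plate 112 x 142 mm from z = 13 to 19 mm. It starts on the rest, tilted 0.55 rad about its y axis, -x edge low. Home, its origin is 13 mm below the rim (53 to 63 mm above the case's); it fits either way round.
- lid_handle (a point): Point to grip on the lid's bar handle, 39 mm above the lid's origin; same axes as the lid. The wooden bar is 16 mm thick (x), 64 mm long (y) and reaches from z = 19 (the plate's top) to 49 mm above the lid's origin.
- lid_rest: Fixed wooden rest with a board sloping at 0.55 rad (rising along its +x) and a lip 10 mm high at the low edge, which looks to the robot's right; footprint about 105 x 140 mm, 90 mm high. Origin: centre of its underside. The lid must be lifted clear of the lip.
- stamp_a: The stamp to put away: pale fired-clay stamp standing on the bench, 26 mm wide foot up to z = 22 mm, then a knob about 18 mm wide up to z = 44 mm. Origin: centre of its underside, z up.
- stamp_b: Same shape in brown clay, standing in the case near its +y end from the start.
- tile: Flat test tile 70 x 40 x 9 mm lying on the bench between the stamp and the robot, to leave alone. Origin: centre of its underside.
- tape: Roll of masking tape, 101 mm wide, 24 mm high, at the back, to leave alone.
- cup: Small clay cup, 58 mm high, at the back, to leave alone.
- jar: Jar with a white lid, 54 mm wide, 75 mm high, at the back, to leave alone.

How it is judged:
By the outcome, as a careful person would: the job done as asked, in the order asked, and still so for the second after the job is handed in, with the robot touching nothing.
It also fails if it takes over 61 s, if anything falls off the work surface, if the arm or the gripper's body presses on something with over 40 N, if the wrist force passes 120 N, or if a joint passes its speed limit or range.

### The arm

A 6-joint arm with a two-finger parallel gripper is mounted at the origin on a cart in front of the work surface, level with it; the furniture and walls round the work are solid. World frame = base frame: x ahead of the robot, y to its left, z up, the work surface at z = 0. Lengths are in m, angles in rad, forces in N, time in s.
With the tool pointing down it reaches from about 0.275 to 0.775 m from the base axis. Payload 14.6 kg.
Tool frame: the origin (TCP) lies on the centre line of the jaws, within the pads' length; the fingertips stand 8 mm ahead of it and the grasp point (between the pads) lies 11 mm behind it (r.tip_reach is the distance from the TCP to the fingertips, in m); z points along the fingers, y is the line along which they close (so a half turn about z gives the same grasp; the last joint's range is limited). The gripper opens to 85 mm and grips with 20 to 120 N. Pads are 22 mm wide; open, the fingers measure 114 mm over their backs; the gripper's body (76 mm by 85 mm) begins 54 mm behind the grasp point. The pads swing forward as they close: fully open they stand 13 mm farther back than shut.
Start: joints at [-1.324, 0.263, -0.048, 1.259, 0, 1.415], TCP at [0.205, -0.483, 0.239] pointing down, gripper open.
Joint ranges: [-2.65, 2.65], [-0.89, 1.7], [-1.18, 1.37], [-2.13, 2.11], [-1.35, 1.29], [-3.14, 3.14]. Speed limits (rad/s): [1.89, 1.89, 2.57, 2.79, 3.14, 3.14].

### API

Orientations are given as [roll, pitch, yaw] about the fixed x, y, z axes, in that order (R = Rz(yaw) Ry(pitch) Rx(roll)).
In Python, from plant import sensors, cams, job_done, r gives the robot as it stands.
- The arm moves only by the shell command python3 -m handwheel 'ROWS' [FORCE]. ROWS is JSON, a list of rows, each a list of 5 numbers: the closure, from 0 (fully open) to 1 (shut), then the shift along the tool's x, y, z in m, then the turn about the tool's z in rad. A call has 1 to 10 rows; each row shifts and turns the commanded pose from where the row before left it, along the tool's axes as they then stand; what a row does not reach is not made up. A row lasts 1/10 s, in which the tool goes at most 50 mm and 8.59 degrees, less where a joint would pass 70% of its speed; a pose out of reach is approached as far as the arm can. A call is refused whole if a number of a shift passes 0.05 or a number of a turn 0.15, either way. A call with a gripper value outside its range is refused whole. The fingers move at their own pace and stop on an object; FORCE is the grip in N (left out, the last holds). Time passes only in rows, so rows that do not move let the fingers close. It gives the time, the measured TCP pose, the force, the opening and the grip force at its end, in the units of the state.
- sensors.get_state(): the state, without advancing time (a new reading comes with each control period).
- cams.snapshot(name): name is "side" or "top"; returns a dict with "pixels" (400x640x3 uint8, red, green, blue), "fx", "fy", "cx", "cy" (pixels), "rvec" (rotation vector, rad) and "tvec" (3), from world to camera coordinates, as OpenCV has them. Camera axes: x right, y down, z forward; pixel columns grow to the right and rows downward; lengths in m; the calibration is good to about 2 mm. A picture is of the moment at which its call begins. There is no depth.
- job_done(): hands the job in; it is judged then, once.
The state is a dict: "clock": time; "q": joint angles; "dq": joint speeds; "effort": joint torques, N m; "tool_pos": TCP position; "tool_rot": TCP orientation; "force": force on the tool from outside, world axes, zero at the start; "torque": the same for the moment, N m; "finger_gap": opening from 0.0 (shut) to 1.0 (fully open); "finger_force": force on a finger pad.
Only numpy, scipy, OpenCV 4.12 (cv2) and the standard library are available. Lean on these libraries where they do the work, as an engineer would, in place of code of your own. Each camera call takes 0.05 s, during which the arm holds its last target. There are 200 camera calls.

## Working session

There is one attempt and no reset: what is moved stays moved. The work goes in short steps, Python scripts to look and compute and a shell command to move; the robot and the scene stay as the last step left them, time stands still between calls to the robot, and variables do not carry over. Pictures are saved under pics/ and viewed, at most 10 in all, crops included, and the job is handed in when it is done.

```bash
ls; mkdir -p pics; cat > h.py <<'E'
import numpy as np, cv2
from plant import sensors, cams, job_done, r
def snap(name, fn=None):
    d=cams.snapshot(name)
    if fn: cv2.imwrite('pics/'+fn, d['pixels'][:,:,::-1])
    return d
def ray(d,u,v):
    R=cv2.Rodrigues(np.array(d['rvec'],float))[0]; t=np.array(d['tvec'],float).ravel()
    k=np.array([(u-d['cx'])/d['fx'],(v-d['cy'])/d['fy'],1.])
    return -R.T@t, R.T@k
def onplane(d,u,v,z):
    o,k=ray(d,u,v); return o+k*(z-o[2])/k[2]
def proj(d,p):
    R=cv2.Rodrigues(np.array(d['rvec'],float))[0]; c=R@np.array(p)+np.array(d['tvec']).ravel()
    return np.array([d['fx']*c[0]/c[2]+d['cx'],d['fy']*c[1]/c[2]+d['cy']])
def two(d1,p1,d2,p2):
    o1,k1=ray(d1,*p1);o2,k2=ray(d2,*p2)
    s=np.linalg.lstsq(np.c_[k1,-k2],o2-o1,rcond=None)[0]
    a=o1+s[0]*k1;b=o2+s[1]*k2
    return (a+b)/2,np.linalg.norm(a-b)
def tool(): # state and tool rotation matrix
    from scipy.spatial.transform import Rotation as Ro
    s=sensors.get_state(); return s, Ro.from_euler('xyz',s['tool_rot']).as_matrix()
E
python3 - <<'E'
from h import *
for n in('top','side'):
    d=snap(n,n+'0.png'); print(n,ray(d,320,200),d['fx'])
print(sensors.get_state(), r.tip_reach)
E
```

```text
pics
top (array([ 0.48291267, -0.01503742,  1.07035884]), array([ 0.08090383,  0.02265033, -0.99654349])) 392.8122779865798
side (array([ 0.33408311, -0.89641378,  0.60527161]), array([ 0.25192696,  0.82453351, -0.5069476 ])) 462.51333873174804
{'clock': 0.1, 'q': array([-1.32430971e+00,  2.63469971e-01, -4.88622307e-02,  1.25939908e+00,
       -3.47636593e-05,  1.41551926e+00]), 'dq': array([-2.79639959e-05, -1.61722640e-03,  3.24665330e-03, -3.15954023e-04,
       -3.19964757e-04,  9.56149236e-04]), 'effort': array([ 3.96570016e-03, -6.38576674e+01,  3.85066938e+01,  1.00059668e-02,
       -5.09322206e-05,  5.32951219e-06]), 'tool_pos': array([ 0.20523606, -0.48296482,  0.23887996]), 'tool_rot': array([-3.14066357e+00, -1.10248522e-04,  4.01763648e-01]), 'force': array([ 1.08539505,  0.0225423 , -0.08853684]), 'torque': array([-0.02534392,  0.03198549,  0.01467138]), 'finger_force': 0.0, 'finger_gap': 0.9995972829318394} 0.008
```

View pics/top0.png

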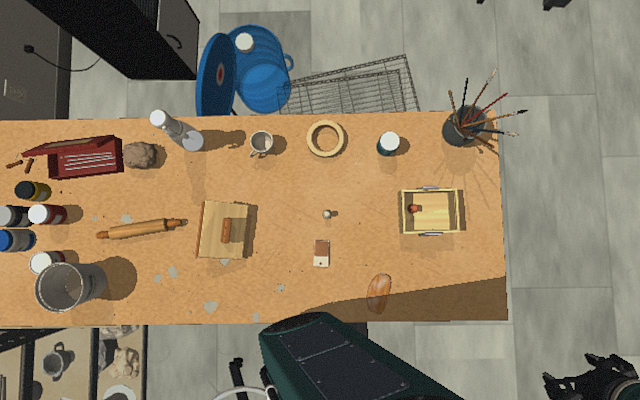

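View pics/side0.png

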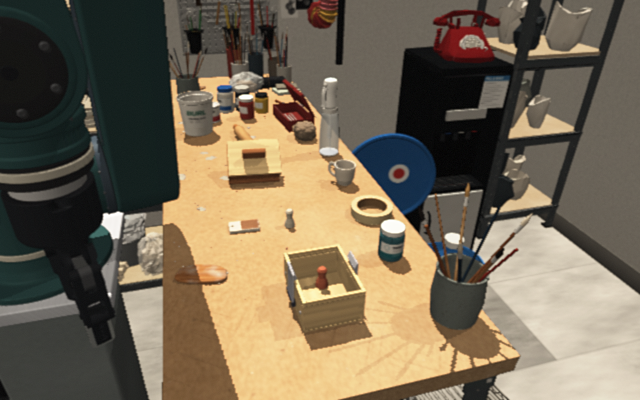

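The top view shows the case at about (432,211) with brown stamp_b at (414,209), stamp_a at (327,213), the tile at (321,253) and the lid on its rest at (226,230). The side view shows the case at (325,285), stamp_a at (290,218) and the lid at (254,158). Next I'll zoom in on these.

```bash
python3 - <<'E'
import cv2,numpy as np
t=cv2.imread('pics/top0.png');s=cv2.imread('pics/side0.png')
z=lambda im,u,v,w,h,k:cv2.resize(im[v:v+h,u:u+w],None,fx=k,fy=k,interpolation=cv2.INTER_CUBIC)
A=z(t,395,180,80,60,5);B=z(t,192,195,70,70,4);C=z(t,317,205,20,20,6);D=z(s,280,240,90,95,4);E=z(s,220,135,70,55,4);F=z(s,280,203,20,30,6)
o=np.zeros((600,800,3),np.uint8)
def put(a,x,y):o[y:y+a.shape[0],x:x+a.shape[1]]=a
put(A,0,0);put(D,400,0);put(B,0,300);put(C,280,300);put(E,400,380);put(F,680,390)
cv2.imwrite('pics/comp.png',o)
E
```

```text
(no output)
```

View pics/comp.png

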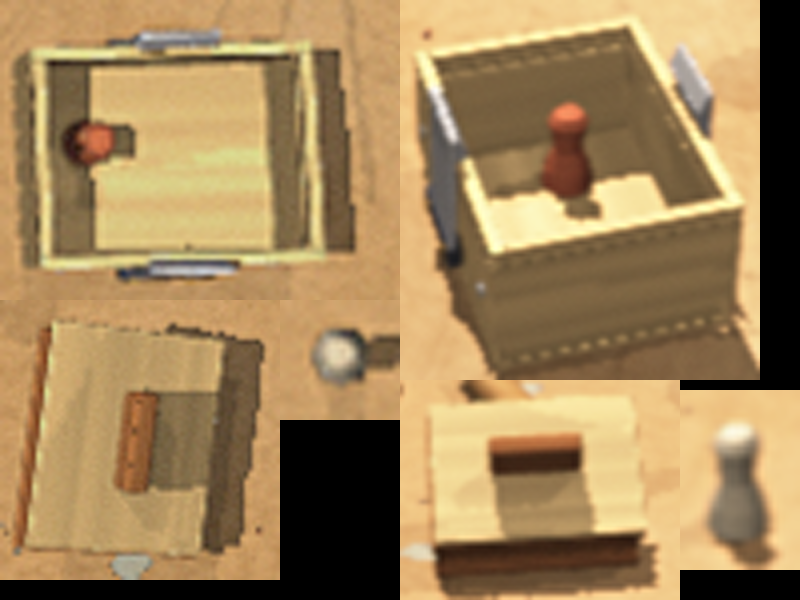

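The composite shows the four outer rim corners of the case in both views, stamp_b in the left (+y) end, the lid with its low edge to the right (−y), and its handle bar roughly along world x. Now the triangulation.

```bash
cat > m.py <<'E'
from h import *
T=cams.snapshot('top');S=cams.snapshot('side')
f=lambda c,k,x0,y0,u,v:((c[0]-x0+.5)/k-.5+u,(c[1]-y0+.5)/k-.5+v)
A=lambda x,y:f((x,y),5,0,0,395,180)
B=lambda x,y:f((x,y),4,0,300,192,195)
C=lambda x,y:f((x,y),6,280,300,317,205)
D=lambda x,y:f((x,y),4,400,0,280,240)
E=lambda x,y:f((x,y),4,400,380,220,135)
F=lambda x,y:f((x,y),6,680,390,280,203)
def p(n,a,b):
    x,e=two(T,a,S,b); print(n,(x*1000).round(1),round(e*1000,1)); return x
E
python3 - <<'E'
from m import *
c=[p('case',*q) for q in [(A(43,266),D(417,50)),(A(32,52),D(632,20)),(A(308,42),D(742,205)),(A(323,257),D(493,253))]]
m=np.mean(c,0);print('centre',m*1e3)
y=(c[0]+c[1]-c[2]-c[3]);print('case yaw of y',np.degrees(np.arctan2(y[1],y[0]))-90,np.linalg.norm(y)/2)
x=(c[1]+c[2]-c[0]-c[3]);print(np.degrees(np.arctan2(x[1],x[0])),np.linalg.norm(x)/2)
for z in(.066,.071,.076):
  q=[onplane(T,*A(*k),z) for k in [(43,266),(32,52),(308,42),(323,257)]];print(z,(np.mean(q,0)*1e3).round(1),[round(float(np.linalg.norm(q[i]-q[(i+1)%4])*1e3),1) for i in range(4)])
p('stampb top',A(94,138),D(569,112))
p('stampa top',C(341,352),F(738,432)); print(onplane(T,*C(340,354),.04))
l=[p('lid',*q) for q in [(B(50,322),E(433,406)),(B(25,550),E(433,536)) ,(B(222,335),E(635,398)),(B(203,550),E(645,536))][:0]]
# lid corners: top img TL=(+y,far)  TR=(-y,far) ; side: left=near,right=far, low=-y
l=[p('lid',*q) for q in [(B(50,322),E(633,398)),(B(25,550),E(433,406)),(B(203,550),E(437,536)),(B(222,335),E(645,532))]]
p('bar far top',B(157,392),E(581,434));p('bar near top',B(118,490),E(490,438));
E
```

```text
case [ 477.2 -200.5   72.5] 0.1
case [ 585.6 -199.3   69.3] 0.7
case [ 588.5 -339.4   69.7] 0.3
case [ 478.7 -341.2   70.3] 1.3
centre [ 532.52341791 -270.10529968   70.47021627]
case yaw of y 0.9089031274608033 0.14042140904371328
0.7874457014097251 0.10914401586772943
0.066 [ 532.9 -271.3   66. ] [109.1, 140.5, 109.4, 141.1]
0.071 [ 532.7 -270.    71. ] [108.6, 139.8, 108.9, 140.4]
0.076 [ 532.4 -268.7   76. ] [108.0, 139.1, 108.3, 139.7]
stampb top [ 543.  -233.9   47.6] 0.5
stampa top [531.4  -8.8  44.8] 0.5
[ 0.53050995 -0.00829881  0.04      ]
lid [569.2 299.4  89.1] 3.1
lid [428.8 312.1  92.6] 6.1
lid [420.  213.1  41.5] 2.0
lid [559.6 203.1  31.9] 4.4
bar far top [521.5 229.8  96.9] 1.1
bar near top [462.5 255.6  89.1] 1.6
```

```bash
python3 -m handwheel '[[0,0,0,0,0.129],[0,0,0,0,0.129],[0,0,0,0,0.129],[0,0.028,-0.04,0,0],[0,0.028,-0.04,0,0],[0,0.028,-0.04,0,0],[0,0.028,-0.04,0,0],[0,0.028,-0.04,0,0],[0,0.028,-0.04,0,0],[0,0.028,-0.04,0,0]]' 40; python3 - <<'E'
from m import *
p('bar top c',B(136,441),E(536,440))
p('far',B(142,392),E(581,440));p('near',B(131,491),E(490,441))
E
```

```text
clock: 1.2
tool_pos: [0.3978, -0.1985, 0.2394]
tool_rot: [3.141, -0.0, 0.015]
force: [1.1, -0.2, -0.0]
finger_gap: 0.999
finger_force: 0.0
bar top c [492.3 244.6  89.2] 0.8
far [522.7 241.6  87.2] 0.2
near [461.6 247.1  90.8] 1.2
```

```bash
python3 -m handwheel '[[0.3,0.0266,-0.038,0.015,0],[0.3,0.0266,-0.038,0.015,0],[0.3,0.0266,-0.038,0.015,0],[0.3,0.0266,-0.038,0.015,0],[0.3,0.0266,-0.038,0.015,0],[0.3,0,0,0.03,0],[0.3,0,0,0,0]]'; python3 - <<'E'
from h import *
t=snap('top');s=snap('side')
z=lambda d,u,v,w,h,k:cv2.resize(d['pixels'][v:v+h,u:u+w,::-1],None,fx=k,fy=k,interpolation=cv2.INTER_CUBIC)
cv2.imwrite('pics/c2.png',np.hstack([z(t,285,175,80,90,5),z(s,250,155,80,90,5)]))
E
```

```text
clock: 2.0
tool_pos: [0.5258, -0.0075, 0.1313]
tool_rot: [-3.141, 0.005, 0.017]
force: [0.6, 0.7, 0.2]
finger_gap: 0.702
finger_force: 0.0
```

View pics/c2.png

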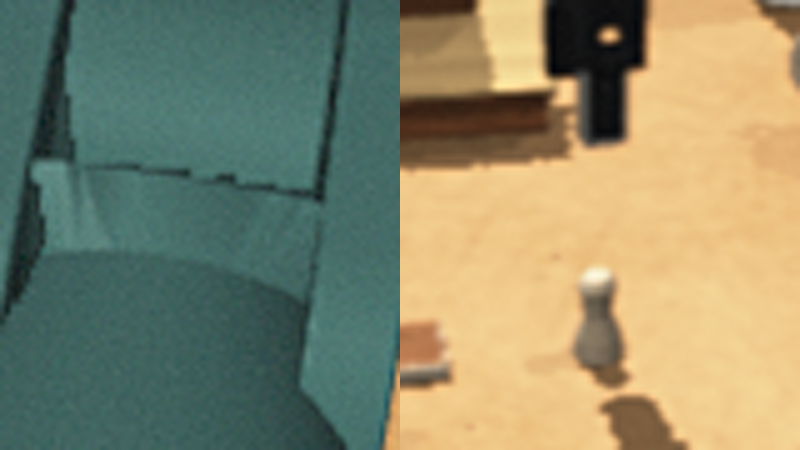

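The top view is blocked by the arm. The side view shows the finger at (601,105) in the composite, straight above the stamp at (597,320), so I'll correct x by 5 mm and descend.

```bash
python3 -m handwheel '[[0.3,0.004,0.001,0.035,0],[0.3,0,0,0.035,0],[0.3,0,0,0.02,0],[0.3,0,0,0.009,0],[0.3,0,0,0,0]]'; python3 -m handwheel '[[0.7,0,0,0,0],[0.9,0,0,0,0],[1,0,0,0,0],[1,0,0,0,0],[1,0,0,0,0],[1,0,0,0,0]]' 40
```

```text
clock: 2.6
tool_pos: [0.5314, -0.0101, 0.0358]
tool_rot: [3.142, 0.0, 0.014]
force: [-0.5, 0.3, 0.2]
finger_gap: 0.701
finger_force: 0.0
clock: 3.2
tool_pos: [0.532, -0.0092, 0.0363]
tool_rot: [-3.142, -0.002, 0.015]
force: [-1.0, 1.3, 9.4]
finger_gap: 0.178
finger_force: 38.9
```

```bash
python3 -m handwheel '[[1,0,0,-0.01,0],[1,0,0,-0.02,0],[1,0,0,-0.04,0],[1,0,0,-0.04,0],[1,0,0,-0.02,0],[1,0,0,0,0]]'; python3 - <<'E'
from h import *
s=snap('side')
cv2.imwrite('pics/c3.png',cv2.resize(s['pixels'][140:240,250:350,::-1],None,fx=5,fy=5,interpolation=cv2.INTER_CUBIC))
E
```

```text
clock: 3.8
tool_pos: [0.5327, -0.0095, 0.1688]
tool_rot: [3.141, -0.005, 0.015]
force: [-0.3, 0.2, -0.8]
finger_gap: 0.177
finger_force: 39.2
```

View pics/c3.png

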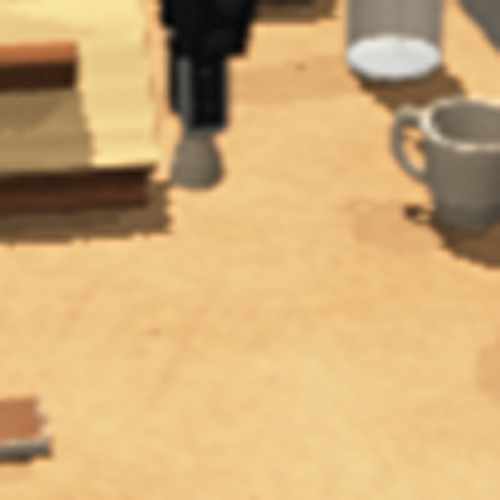

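The picture shows the stamp hanging upright between the fingertips (tip at y=130, foot bottom at y=187 in the crop). Next I'll work out its base height and the shift to the case.

```bash
python3 - <<'E'
from h import *
s=cams.snapshot('side')
for z in(.12,.125,.13,.135,.14): print(z, proj(s,(.5325,-.0225,z)))
print('target (289.4,176.9)')
# stamp_b from top: z=.045
E
```

```text
0.12 [290.53181092 183.57113033]
0.125 [290.50227781 181.56696072]
0.13 [290.47259818 179.55284825]
0.135 [290.44277094 177.52871874]
0.14 [290.41279499 175.49449727]
target (289.4,176.9)
```

```bash
python3 -m handwheel '[[1,0,0.0475,0,0],[1,0,0.0475,0,0],[1,0,0.0475,0,0],[1,0,0.0475,0,0],[1,0,0.0475,0,0],[1,0,0.0475,0,0],[1,0,0,0,0],[1,0,0,0,0]]'
```

```text
clock: 4.7
tool_pos: [0.5348, -0.2948, 0.1638]
tool_rot: [-3.14, 0.002, 0.013]
force: [-0.0, 1.2, -1.9]
finger_gap: 0.172
finger_force: 39.2
```

```bash
python3 -m handwheel '[[1,-0.002,0,0.04,0],[1,0,0,0.04,0],[1,0,0,0.02,0],[1,0,0,0.012,0],[1,0,0,0,0],[1,0,0,0.003,0]]'; python3 -m handwheel '[[1,0,0,0.002,0],[1,0,0,0,0]]'
```

```text
clock: 5.3
tool_pos: [0.5342, -0.2941, 0.0513]
tool_rot: [3.141, -0.001, 0.015]
force: [0.6, 0.5, -0.0]
finger_gap: 0.174
finger_force: 39.3
clock: 5.5
tool_pos: [0.5339, -0.2944, 0.0489]
tool_rot: [3.141, -0.001, 0.015]
force: [-0.1, -0.1, -0.8]
finger_gap: 0.177
finger_force: 39.3
```

```bash
python3 -m handwheel '[[1,0,0,0.002,0],[1,0,0,0,0]]'
```

```text
clock: 5.7
tool_pos: [0.5336, -0.2944, 0.0464]
tool_rot: [3.141, -0.0, 0.015]
force: [-0.1, -0.1, 0.6]
finger_gap: 0.175
finger_force: 39.3
```

```bash
python3 -m handwheel '[[1,0,0,0.0015,0],[1,0,0,0,0]]'; python3 -m handwheel '[[1,0,0,0.0015,0],[1,0,0,0,0]]';  python3 -m handwheel '[[1,0,0,0.001,0],[1,0,0,0,0]]' | grep -E "force|pos"
```

```text
clock: 5.9
tool_pos: [0.5335, -0.2943, 0.0446]
tool_rot: [-3.141, 0.0, 0.015]
force: [-0.1, 0.5, -0.1]
finger_gap: 0.176
finger_force: 39.3
clock: 6.1
tool_pos: [0.5335, -0.2943, 0.0431]
tool_rot: [-3.141, 0.0, 0.015]
force: [0.1, 0.2, -0.8]
finger_gap: 0.18
finger_force: 39.3
tool_pos: [0.5337, -0.2944, 0.0425]
force: [-0.5, 0.9, 2.2]
finger_force: 39.5
```

```bash
python3 -m handwheel '[[0.9,0,0,0.0005,0],[0.75,0,0,0,0],[0.6,0,0,0,0],[0.6,0,0,0,0],[0.6,0,0,0,0],[0.6,0,0,-0.02,0],[0.6,0,0,-0.04,0],[0.6,0,0,-0.04,0],[0.6,0,0,-0.04,0],[0.6,0,-0.03,-0.03,0]]'; python3 -m handwheel '[[0,0,-0.047,0,0.149],[0,0.007,-0.047,0,0.149],[0,0.014,-0.045,0,0.149],[0,0.02,-0.042,0,0.149],[0,0.026,-0.038,0,0.149]]'; python3 - <<'E'
from h import *
d=snap('top');s=snap('side')
z=lambda d,u,v,w,h,k:cv2.resize(d['pixels'][v:v+h,u:u+w,::-1],None,fx=k,fy=k,interpolation=cv2.INTER_CUBIC)
cv2.imwrite('pics/c4.png',np.hstack([z(d,395,180,80,95,4),z(s,280,240,90,95,4)]))
print(tool())
E
```

```text
clock: 7.3
tool_pos: [0.5334, -0.2664, 0.2139]
tool_rot: [3.14, -0.002, 0.012]
force: [-0.2, 0.4, 0.1]
finger_gap: 0.398
finger_force: 0.0
clock: 7.8
tool_pos: [0.5866, -0.1965, 0.2147]
tool_rot: [-3.041, 0.014, -0.499]
force: [1.4, -0.5, -0.3]
finger_gap: 1.004
finger_force: 0.0
({'clock': 7.9, 'q': array([-0.50621481,  0.44053848,  0.15223131,  1.29698119,  0.09938977,
        3.14059744]), 'dq': array([ 0.03840319, -0.03385466, -0.05957537, -0.01518877, -0.02579382,
        0.00061595]), 'effort': array([-1.44967217e+00, -7.99845457e+01,  4.06870544e+01,  8.36267732e-01,
        9.03165713e-01, -1.12515490e-02]), 'tool_pos': array([ 0.58692661, -0.20106423,  0.21368348]), 'tool_rot': array([-3.04218858,  0.01439327, -0.5052244 ]), 'force': array([-1.30797454,  0.99780536, -0.58934002]), 'torque': array([-0.06859814,  0.00820775,  0.00606556]), 'finger_force': 0.0, 'finger_gap': 0.9975288328386276}, array([[ 0.87497525, -0.48286442,  0.03550031],
       [-0.48395368, -0.87005478,  0.0937737 ],
       [-0.01439277, -0.09923017, -0.99496041]]))
```

View pics/c4.png

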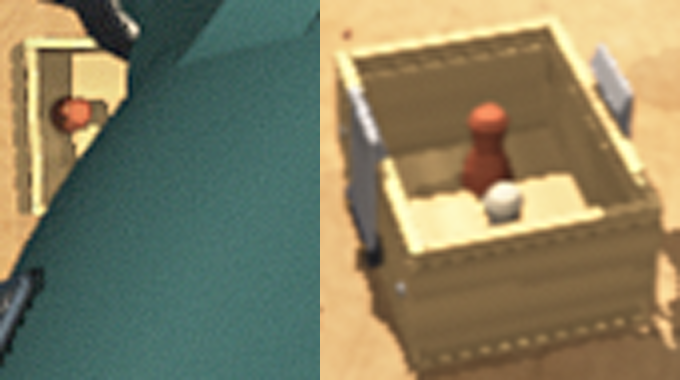

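The picture shows both stamps standing in the case: white knob at (502,202), brown at (488,118). I turned the wrong way and joint 6 reached its limit, so I'll turn back.

```bash
python3 -m handwheel '[[0,0,0,0,-0.149],[0,0,0,0,-0.149],[0,0,0,0,-0.149],[0,0,0,0,-0.149],[0,0,0,0,-0.149],[0,0,0,0,0]]'
```

```text
clock: 8.5
tool_pos: [0.5858, -0.198, 0.2143]
tool_rot: [-3.059, -0.056, 0.243]
force: [0.0, -0.8, 1.1]
finger_gap: 1.002
finger_force: 0.0
```

```bash

python3 -m handwheel '[[0,0,0,0,-0.149],[0,0,0,0,-0.149],[0,0,0,0,-0.149],[0,0,0,0,-0.149],[0,0,0,0,-0.149],[0,0,0,0,-0.149],[0,0,0,0,-0.149],[0,0,0,0,-0.149],[0,0,0,0,-0.149],[0,0,0,0,-0.149]]' | grep -E "pos|rot"; python3 -c "
from h import *;print(tool())"
```

```text
tool_pos: [0.5859, -0.1981, 0.2143]
tool_rot: [3.092, -0.086, 1.736]
({'clock': 9.5, 'q': array([-0.50232988,  0.43702621,  0.14800671,  1.29639372,  0.09840906,
        0.90473033]), 'dq': array([-5.98924682e-04, -1.94310398e-03,  1.23238912e-03,  1.10333633e-03,
        8.18877301e-05, -1.48092639e+00]), 'effort': array([-1.02766088e-02, -7.95581174e+01,  3.84475636e+01,  1.73845743e-01,
        3.49377729e-01,  3.12265858e+00]), 'tool_pos': array([ 0.58587128, -0.19808515,  0.21426231]), 'tool_rot': array([ 3.09217849, -0.0863807 ,  1.73594862]), 'force': array([-0.42630457, -0.21304792,  0.26599627]), 'torque': array([-0.12943455,  0.03541584, -0.00317705]), 'finger_force': 0.0, 'finger_gap': 1.0025277805479824}, array([[-0.16378958,  0.98588989,  0.03455572],
       [ 0.98271557,  0.15999847,  0.09311605],
       [ 0.08627331,  0.04920989, -0.99505543]]))
```

```bash

R='[[0,0,0,0,-0.149],[0,0,0,0,-0.149],[0,0,0,0,-0.149],[0,0,0,0,-0.149],[0,0,0,0,-0.149],[0,0,0,0,-0.149],[0,0,0,0,-0.149],[0,0,0,0,-0.149],[0,0,0,0,-0.149],[0,0,0,0,-0.149]]'; echo skip >/dev/null
python3 -m handwheel '[[0,0,0,0,-0.149],[0,0,0,0,-0.149],[0,0,0,0,-0.149],[0,0,0,0,-0.149],[0,0,0,0,-0.149],[0,0,0,0,-0.149],[0,0,0,0,-0.149],[0,0,0,0,-0.149],[0,0,0,0,-0.149],[0,0,0,0,-0.149]]' | grep -E "pos|rot"
python3 -m handwheel '[[0,0,0,0,-0.149],[0,0,0,0,-0.149],[0,0,0,0,-0.149],[0,0,0,0,-0.149],[0,0,0,0,-0.149],[0,0,0,0,-0.149],[0,0,0,0,-0.149],[0,0,0,0,-0.149],[0,0,0,0,-0.149],[0,0,0,0,-0.149]]' | grep -E "pos|rot"
python3 -m handwheel '[[0,0,0,0,-0.149],[0,0,0,0,-0.149],[0,0,0,0,-0.149],[0,0,0,0,-0.149],[0,0,0,0,-0.149],[0,0,0,0,-0.149],[0,0,0,0,0]]' | grep -E "pos|rot"; python3 -c "
from h import *;s,R=tool();print(s['clock'],s['q'],R)"
```

```text
tool_pos: [0.5859, -0.1981, 0.2143]
tool_rot: [3.052, 0.042, -3.061]
tool_pos: [0.5859, -0.1981, 0.2143]
tool_rot: [-3.107, 0.093, -1.568]
tool_pos: [0.5859, -0.1981, 0.2143]
tool_rot: [-3.047, 0.031, -0.677]
12.2 [-0.5023871   0.43702553  0.14807293  1.29639938  0.09844624 -2.96667523] [[ 0.77936091 -0.62561743  0.03463232]
 [-0.62578619 -0.77441645  0.09311713]
 [-0.03143586 -0.09424428 -0.99505266]]
```

Now past the other limit in small steps to cancel the lean.

```bash
python3 -m handwheel '[[0,0,0,0,-0.149],[0,0,0,0,-0.149],[0,0,0,0,0]]' | grep -E "pos|rot"; python3 -c "
from h import *;s,R=tool();print(s['clock'],s['q'],R[:,2])"
```

```text
tool_pos: [0.6012, -0.1649, 0.2144]
tool_rot: [-3.068, 0.003, -0.44]
12.5 [-0.43165115  0.43872405  0.15287081  1.28726985  0.07409059 -3.13333549] [ 0.02886147  0.06820395 -0.99725385]
```

```bash
python3 -m handwheel '[[0,0,0,0,-0.149],[0,0,0,0,-0.149],[0,0,0,0,0]]' | grep -E "pos|rot"; python3 -c "
from h import *;s,R=tool();print(s['clock'],s['q'],R[:,2])"
```

```text
tool_pos: [0.6264, -0.0866, 0.2143]
tool_rot: [-3.128, -0.013, -0.281]
12.8 [-0.27209263  0.44796999  0.17005445  1.28010232  0.0132966  -3.1330937 ] [ 0.01588026  0.00937326 -0.99982997]
```

```bash
python3 -m handwheel '[[0,0,0,0,-0.04],[0,0,0,0,0]]' | grep -E "pos|rot"; python3 -c "
from h import *;s,R=tool();print(s['clock'],s['q'],R)"
```

```text
tool_pos: [0.6285, -0.0798, 0.2142]
tool_rot: [-3.137, -0.013, -0.261]
13.0 [-0.25686905  0.45058809  0.17431471  1.28155697  0.0048018  -3.13720781] [[ 0.96598584 -0.2582286   0.01375998]
 [-0.25827077 -0.96607163  0.00135031]
 [ 0.01294444 -0.00485818 -0.99990442]]
```

```bash
python3 -m handwheel '[[0,0,0,0,0.14],[0,0,0,0,0.14],[0,0,0,0,0.14],[0,0,0,0,0.14],[0,0,0,0,0.14],[0,0,0,0,0.14],[0,0,0,0,0.14],[0,0,0,0,0.14],[0,0,0,0,0.14],[0,0,0,0,0.14]]' >/dev/null; python3 -m handwheel '[[0,-0.0394,0.0206,0.008,0],[0,-0.0394,0.0206,0.008,0],[0,-0.0394,0.0206,0.008,0],[0,-0.0394,0.0206,0.008,0],[0,-0.0394,0.0206,0.008,0],[0,-0.0394,0.0206,0.008,0],[0,-0.0394,0.0206,0.008,0],[0,-0.0394,0.0206,0.008,0],[0,0,0,0,0],[0,0,0,0,0]]'; python3 - <<'E'
from h import *
d=snap('top');s=snap('side')
z=lambda d,u,v,w,h,k:cv2.resize(d['pixels'][v:v+h,u:u+w,::-1],None,fx=k,fy=k,interpolation=cv2.INTER_CUBIC)
cv2.imwrite('pics/c5.png',np.hstack([z(d,180,185,90,90,4),z(s,210,90,110,90,4)]))
E
```

```text
clock: 15.0
tool_pos: [0.4929, 0.2481, 0.1488]
tool_rot: [-3.128, 0.002, -1.66]
force: [0.7, 0.3, -0.2]
finger_gap: 1.0
finger_force: 0.0
```

View pics/c5.png

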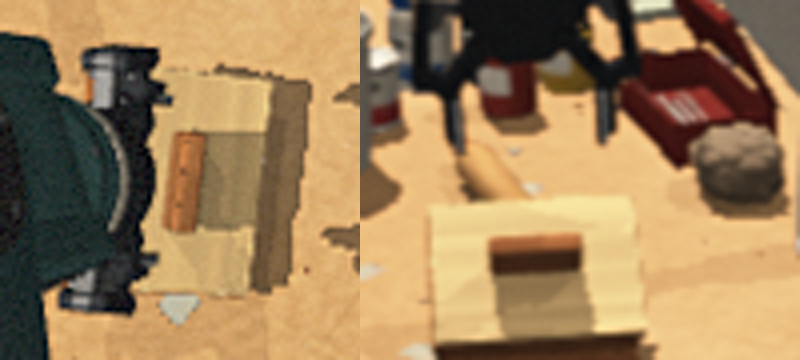

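The top view shows the open fingers straddling the bar line. The side view shows the fingers at columns 452 and 606, either side of the bar at 490–581, so I'll descend and grip.

```bash
python3 -m handwheel '[[0,0,0,0.03,0],[0,0,0,0.025,0],[0,0,0,0.012,0],[0,0,0,0.004,0],[0,0,0,0,0]]';python3 -m handwheel '[[0.2,0,0,0,0],[0.4,0,0,0,0],[0.6,0,0,0,0],[0.6,0,0,0,0]]' 25
```

```text
clock: 15.6
tool_pos: [0.4944, 0.2478, 0.0781]
tool_rot: [-3.128, 0.003, -1.66]
force: [-0.4, 0.4, -0.1]
finger_gap: 1.002
finger_force: 0.0
clock: 16.0
tool_pos: [0.4944, 0.2484, 0.079]
tool_rot: [-3.126, 0.003, -1.659]
force: [-2.0, -0.6, 5.9]
finger_gap: 0.739
finger_force: 26.3
```

```bash
python3 -m handwheel '[[0.6,0,0,-0.005,0],[0.6,0,0,-0.01,0],[0.6,0,0,-0.02,0],[0.6,0,0,-0.03,0],[0.6,0,0,-0.03,0],[0.6,0,0,-0.02,0],[0.6,0,0,0,0],[0.6,0,0,0,0]]'; python3 - <<'E'
from h import *
d=snap('top');s=snap('side')
z=lambda d,u,v,w,h,k:cv2.resize(d['pixels'][v:v+h,u:u+w,::-1],None,fx=k,fy=k,interpolation=cv2.INTER_CUBIC)
cv2.imwrite('pics/c6.png',np.hstack([z(d,180,175,100,110,4),z(s,210,70,100,110,4)]))
E
```

```text
clock: 16.8
tool_pos: [0.4923, 0.2482, 0.1931]
tool_rot: [-3.127, 0.003, -1.659]
force: [-0.7, -0.4, -1.5]
finger_gap: 0.738
finger_force: 28.4
```

View pics/c6.png

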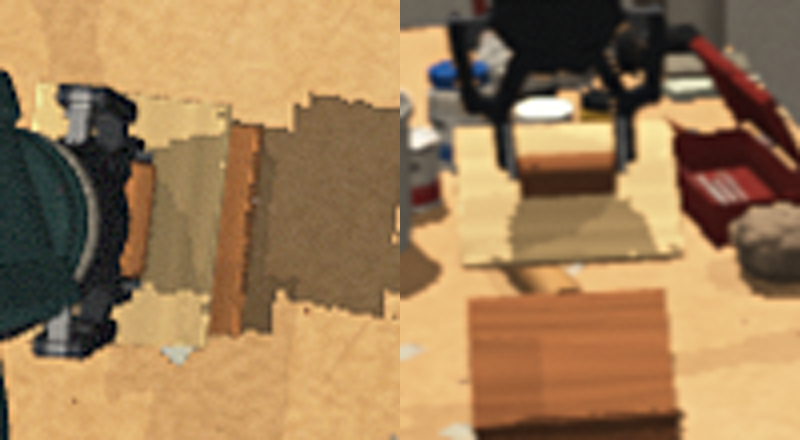

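The lid is lifted clear but still tilted (the plate shows from row 125 to 262 in the side crop). I'll level it by pressing it gently on a bare patch of bench, then carry it on.

```bash
python3 -m handwheel '[[0.6,0.0344,-0.0148,0,0],[0.6,0.0344,-0.0148,0,0],[0.6,0.0344,-0.0148,0,0],[0.6,0.0344,-0.0148,0,0],[0.6,0.0344,-0.0148,0,0],[0.6,0,0,0.04,0],[0.6,0,0,0.04,0],[0.6,0,0,0.02,0],[0.6,0,0,0.015,0],[0.6,0,0,0,0]]' 20;python3 -m handwheel '[[0.6,0,0,0.01,0],[0.6,0,0,0.01,0],[0.6,0,0,0.006,0],[0.6,0,0,0,0]]'
```

```text
clock: 17.9
tool_pos: [0.5507, 0.0704, 0.0758]
tool_rot: [-3.133, 0.002, -1.659]
force: [-1.0, 0.4, -1.4]
finger_gap: 0.739
finger_force: 28.4
clock: 18.3
tool_pos: [0.5532, 0.0714, 0.053]
tool_rot: [-3.126, 0.005, -1.658]
force: [-2.6, 4.2, 11.4]
finger_gap: 0.743
finger_force: 33.4
```

```bash
python3 -m handwheel '[[0.6,0,0,0.003,0],[0.6,0,0,0.003,0],[0.6,0,0,0.003,0],[0.6,0,0,0,0]]'|grep -E "pos|force";python3 -m handwheel '[[0.6,0,0,0.003,0],[0.6,0,0,0.002,0],[0.6,0,0,0,0]]'|grep -E "pos|force"
```

```text
tool_pos: [0.5536, 0.0724, 0.0452]
force: [-9.5, 12.8, 30.6]
finger_force: 42.8
tool_pos: [0.5538, 0.0725, 0.0403]
force: [-8.8, 15.6, 32.2]
finger_force: 46.6
```

```bash
python3 -m handwheel '[[0.1,0,0,-0.001,0],[0,0,0,-0.001,0],[0,0,0,0,0],[0,0,0,0,0]]'|grep -E "pos|force|gap"; python3 - <<'E'
from h import *
s=snap('side')
z=lambda d,u,v,w,h,k:cv2.resize(d['pixels'][v:v+h,u:u+w,::-1],None,fx=k,fy=k,interpolation=cv2.INTER_CUBIC)
cv2.imwrite('pics/c7.png',z(s,225,140,120,100,6))
E
```

```text
tool_pos: [0.553, 0.0704, 0.0402]
force: [0.1, 0.2, 0.8]
finger_gap: 1.001
finger_force: 0.0
```

View pics/c7.png

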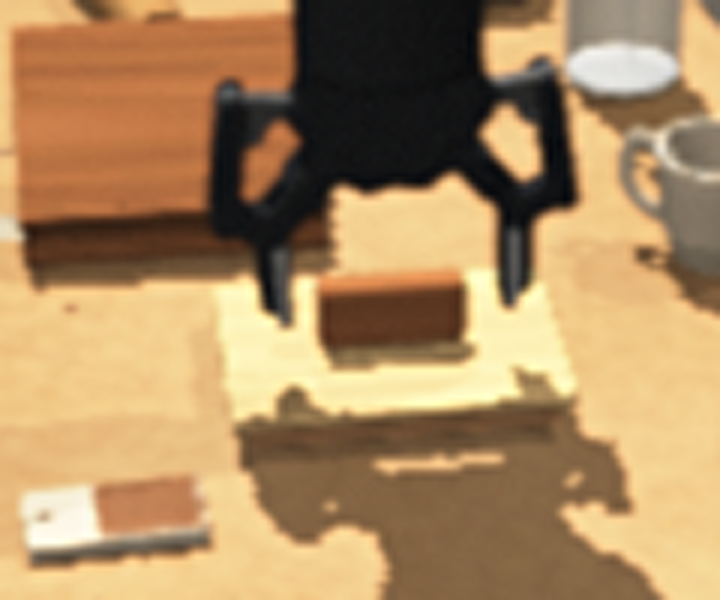

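The crop shows the lid lying flat on the bench: plate front corners at (238,428) and (575,400), bar top from (320,290) to (463,283). The tile is untouched at (115,515). I'll work out the lid's pose for the regrip.

```bash
python3 - <<'E'
from h import *
s=cams.snapshot('side')
f=lambda x,y,z:(onplane(s,(x+.5)/6-.5+225,(y+.5)/6-.5+140,z)*1e3).round(1)
for n,a in dict(fl=(238,428,.019),fr=(575,403,.019),bl=(218,283,.019),br=(545,272,.019),hfl=(321,291,.049),hfr=(463,283,.049),hbl=(321,278,.049),hbr=(463,271,.049)).items(): print(n,f(*a))
st,R=tool();print(st['tool_pos'],st['tool_rot'],st['q'][5])
E
```

```text
fl [481.4  41.   19. ]
fr [617.3  25.7  19. ]
bl [494.7 161.6  19. ]
br [635.8 135.7  19. ]
hfl [526.3  90.2  49. ]
hfr [584.8  82.2  49. ]
hbl [528.6 101.1  49. ]
hbr [587.4  92.3  49. ]
[0.55300498 0.07038812 0.04022108] [-3.12805155e+00  2.54945370e-03 -1.65899665e+00] -1.50296254673926
```

```bash
python3 -m handwheel '[[0,0,0,0,0.055],[0,-0.0214,-0.001,0,0],[0,0,0,0.009,0],[0,0,0,0,0]]'|grep -E "pos|force|rot"; python3 -m handwheel '[[0.2,0,0,0,0],[0.4,0,0,0,0],[0.6,0,0,0,0],[0.6,0,0,0,0],[0.6,0,0,0,0]]' 70
```

```text
tool_pos: [0.5565, 0.0916, 0.0304]
tool_rot: [-3.13, 0.003, -1.713]
force: [0.8, -0.3, 0.9]
finger_force: 0.0
clock: 20.4
tool_pos: [0.5571, 0.0911, 0.032]
tool_rot: [-3.128, 0.003, -1.714]
force: [-2.7, 0.8, 5.7]
finger_gap: 0.729
finger_force: 77.1
```

```bash
python3 -m handwheel '[[0.6,0,0,-0.02,0],[0.6,0,0,-0.04,0],[0.6,0,0,-0.04,0],[0.6,0,0,-0.04,0],[0.6,0,0,0,0]]'|grep -E "pos|force|rot"; python3 -m handwheel '[[0.6,0,0,0,0.1413],[0.6,0,0,0,0.1413],[0.6,0,0,0,0.1413],[0.6,0,0,0,0.1413],[0.6,0,0,0,0.1413],[0.6,0,0,0,0.1413],[0.6,0,0,0,0.1413],[0.6,0,0,0,0.1413],[0.6,0,0,0,0.1413],[0.6,0,0,0,0.1413]]' |grep -E "pos|force|rot|gap"
```

```text
tool_pos: [0.5573, 0.091, 0.1765]
tool_rot: [-3.121, 0.005, -1.714]
force: [0.0, 0.0, -1.9]
finger_force: 77.6
tool_pos: [0.5549, 0.0909, 0.1707]
tool_rot: [3.14, 0.013, -3.133]
force: [-1.1, -0.3, -1.8]
finger_gap: 0.73
finger_force: 77.4
```

```bash
python3 -m handwheel '[[0.6,0.003,-0.045,0,0],[0.6,0.003,-0.045,0,0],[0.6,0.003,-0.045,0,0],[0.6,0.003,-0.045,0,0],[0.6,0.003,-0.045,0,0],[0.6,0.003,-0.045,0,0],[0.6,0.003,-0.045,0,0],[0.6,0.003,-0.045,0,0],[0.6,0,0,0,0],[0.6,0,0,0.02,0]]' >/dev/null; python3 -m handwheel '[[0.6,0,0,0,0],[0.6,0,0,0,0]]'; python3 - <<'E'
from h import *
s=snap('side','s8.png');d=snap('top','t8.png')
z=lambda d,u,v,w,h,k:cv2.resize(d['pixels'][v:v+h,u:u+w,::-1],None,fx=k,fy=k,interpolation=cv2.INTER_CUBIC)
cv2.imwrite('pics/c8.png',np.hstack([z(s,270,190,110,150,4),z(d,390,165,85,150,4)]))
E
```

```text
clock: 23.1
tool_pos: [0.5364, -0.2685, 0.1504]
tool_rot: [3.14, 0.013, -3.127]
force: [-0.1, 0.0, -1.4]
finger_gap: 0.735
finger_force: 77.7
```

View pics/c8.png

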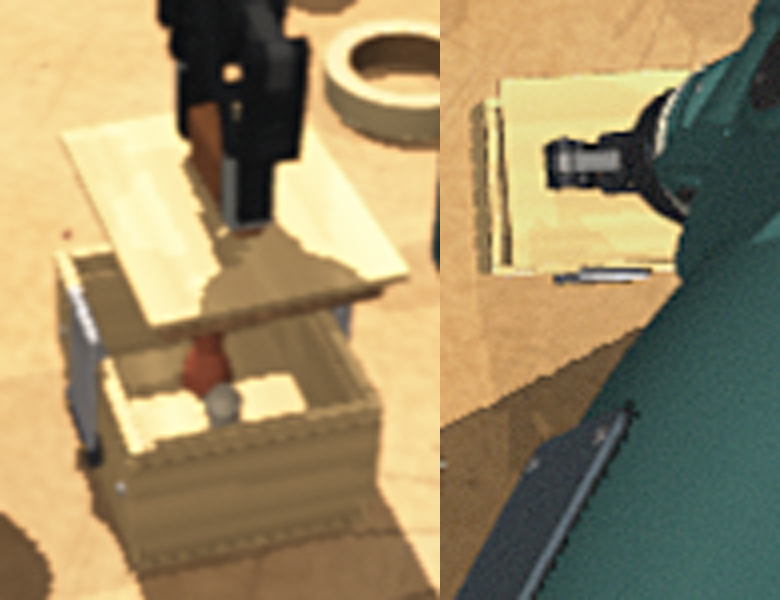

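The last picture shows the lid nearly level over the case, with the plate corners at (63,135), (152,328) and (407,275) in the side crop and both stamps standing below. I'll compute its offset from the case using the corners of both.

```bash
python3 - <<'E'
from h import *
S=cams.snapshot('side');T=cams.snapshot('top')
s=lambda x,y:((x+.5)/4-.5+270,(y+.5)/4-.5+190)
t=lambda x,y:((x-440+.5)/4-.5+390,(y+.5)/4-.5+165)
p,e=two(T,t(513,270),S,s(63,135));print('near+y',p*1e3,e*1e3)
for z in(.135,.137,.139):
  print(z,*[(onplane(S,*s(*q),z)*1e3).round(1) for q in[(63,135),(152,328),(407,275)]],*[(onplane(T,*t(*q),z)*1e3).round(1) for q in[(501,80),(513,270)]])
for z in(.07,.0715):print('rim',z,*[(onplane(S,*s(*q),z)*1e3).round(1) for q in[(57,256),(135,465),(380,408)]],*[(onplane(T,*t(*q),z)*1e3).round(1) for q in[(481,272)]])
E
```

```text
near+y [ 480.1951359  -199.78331314  136.89376124] 2.4439403898693914
0.135 [ 482.  -197.1  135. ] [ 485.7 -341.6  135. ] [ 596.5 -335.5  135. ] [ 591.9 -197.   135. ] [ 479.  -199.9  135. ]
0.137 [ 481.4 -200.1  137. ] [ 485.1 -344.   137. ] [ 595.4 -337.9  137. ] [ 591.7 -196.6  137. ] [ 479.  -199.5  137. ]
0.139 [ 480.7 -203.1  139. ] [ 484.4 -346.3  139. ] [ 594.3 -340.3  139. ] [ 591.5 -196.2  139. ] [ 479.  -199.1  139. ]
rim 0.07 [ 476.8 -201.8   70. ] [ 477.2 -347.8   70. ] [ 587.  -341.3   70. ] [ 477.8 -192.6   70. ]
rim 0.0715 [ 476.4 -203.7   71.5] [ 476.8 -349.4   71.5] [ 586.3 -342.8   71.5] [ 477.8 -192.4   71.5]
```

```bash
python3 -m handwheel '[[0.6,0.0045,-0.0018,0.01,0.01],[0.6,0,0,0.015,0],[0.6,0,0,0.013,0],[0.6,0,0,0,0],[0.6,0,0,0,0]]'; python3 -m handwheel '[[0.6,0,0,0.003,0],[0.6,0,0,0,0]]'|grep -E "pos|force"; python3 -m handwheel '[[0.6,0,0,0.002,0],[0.6,0,0,0,0]]'|grep -E "pos|force"
```

```text
clock: 23.8
tool_pos: [0.5327, -0.2707, 0.1127]
tool_rot: [3.14, 0.014, -3.137]
force: [0.8, -0.5, -1.3]
finger_gap: 0.729
finger_force: 77.7
tool_pos: [0.533, -0.2708, 0.1098]
force: [-0.6, -0.4, -1.0]
finger_force: 77.7
tool_pos: [0.5332, -0.271, 0.1081]
force: [-1.5, -0.2, 3.9]
finger_force: 78.4
```

```bash
python3 -m handwheel '[[0.6,0,0,0.002,0],[0.6,0,0,0,0]]'|grep -E "pos|force:"; python3 -m handwheel '[[0.6,0,0,0.0015,0],[0.6,0,0,0,0]]'|grep -E "pos|rot|force:"; python3 -c "
from h import *;s,R=tool();print(s['torque'])"
```

```text
tool_pos: [0.5335, -0.2709, 0.1063]
force: [-1.4, 0.7, 6.5]
finger_force: 79.0
tool_pos: [0.5336, -0.271, 0.1051]
tool_rot: [3.141, 0.016, -3.137]
force: [-1.0, 1.2, 9.4]
finger_force: 79.5
[ 0.21369039 -0.26165144  0.08830115]
```

```bash
python3 -m handwheel '[[0.6,0.0007,0,0.0015,0],[0.6,0,0,0,0]]'|grep -E "pos|force:"; python3 -m handwheel '[[0.6,0,0,0.0015,0],[0.6,0,0,0,0]]'|grep -E "pos|rot|force:"; python3 -c "
from h import *;s,R=tool();print(s['torque'])"
```

```text
tool_pos: [0.533, -0.271, 0.1037]
force: [-1.9, 2.6, 11.5]
finger_force: 80.0
tool_pos: [0.5329, -0.271, 0.102]
tool_rot: [3.141, 0.016, -3.137]
force: [-2.5, 0.7, 8.0]
finger_force: 80.0
[ 0.15590061 -0.1532298   0.00795268]
```

```bash
python3 -m handwheel '[[0.6,0.0003,0,0.002,0],[0.6,0,0,0,0]]'|grep -E "pos|force:"; python3 -m handwheel '[[0.6,0,0,0.002,0],[0.6,0,0,0,0]]'|grep -E "pos|rot|force:";python3 -m handwheel '[[0.6,0,0,0.0015,0],[0.6,0,0,0,0]]'|grep -E "pos|rot|force:"; python3 -c "
from h import *;s,R=tool();print(s['torque'],s['clock'])"
```

```text
tool_pos: [0.5318, -0.2709, 0.0992]
force: [-2.9, -1.6, 0.9]
finger_force: 79.1
tool_pos: [0.532, -0.2709, 0.097]
tool_rot: [3.14, 0.014, -3.137]
force: [-2.1, -1.3, 3.8]
finger_force: 79.5
tool_pos: [0.5319, -0.2709, 0.0962]
tool_rot: [3.141, 0.014, -3.137]
force: [-7.3, 0.8, 12.6]
finger_force: 80.5
[-0.35523192  0.93647721 -0.16252215] 25.6
```

```bash
python3 -m handwheel '[[0.6,0,0,0,0],[0.6,0,0,0,0]]' 20|grep -E "pos|force"; python3 -m handwheel '[[0.6,0,0,0.001,0],[0.6,0,0,0,0]]'|grep -E "pos|rot|force:"; python3 -c "
from h import *;s,R=tool();print(s['torque'],s['clock'])"
```

```text
tool_pos: [0.5319, -0.2709, 0.0963]
force: [-7.7, 0.3, 11.4]
finger_force: 80.4
tool_pos: [0.5319, -0.2708, 0.0959]
tool_rot: [3.141, 0.014, -3.137]
force: [-11.0, 3.1, 21.4]
finger_force: 81.6
[-0.16457099  1.52204064 -0.24051515] 26.0
```

```bash
python3 -m handwheel '[[0.3,0,0,-0.0015,0],[0.1,0,0,0,0],[0,0,0,0,0],[0,0,0,0,0]]'|grep -E "pos|force|gap"; python3 -m handwheel '[[0,0,0,-0.02,0],[0,0,0,-0.04,0],[1,0,0,0,0],[1,0,0,0,0],[1,0,0,0,0],[1,0,0,0,0],[1,0,0,0,0]]'; python3 - <<'E'
from h import *
snap('side','s9.png');snap('top','t9.png')
E
```

```text
tool_pos: [0.5322, -0.2706, 0.0959]
force: [1.0, -0.1, -1.1]
finger_gap: 1.003
finger_force: 0.0
clock: 27.1
tool_pos: [0.531, -0.2706, 0.1554]
tool_rot: [3.14, 0.013, -3.137]
force: [0.5, 0.3, -0.2]
finger_gap: 0.146
finger_force: 0.0
```

```bash
python3 -m handwheel '[[1,-0.001,0,0.02,0],[1,0,0,0.01,0],[1,0,0,0,0]]'|grep -E "pos|force:|gap"; python3 -m handwheel '[[1,0,0,0.003,0],[1,0,0,0,0]]'|grep -E "pos|force:|gap"
```

```text
tool_pos: [0.532, -0.2703, 0.1247]
force: [0.4, 0.6, 0.4]
finger_gap: -0.001
finger_force: 0.0
tool_pos: [0.5328, -0.2708, 0.1234]
force: [0.6, 0.2, -0.6]
finger_gap: -0.003
finger_force: 0.0
```

```bash
python3 -m handwheel '[[1,0,0,0.002,0],[1,0,0,0,0]]'|grep -E "pos|force:"; python3 -m handwheel '[[1,0,0,0.001,0],[1,0,0,0,0]]'|grep -E "pos|force:"
```

```text
tool_pos: [0.5328, -0.2708, 0.1213]
force: [0.0, 1.6, 0.3]
finger_force: 0.0
tool_pos: [0.5328, -0.2708, 0.1202]
force: [-0.2, -0.5, 0.6]
finger_force: 0.0
```

```bash
python3 -m handwheel '[[1,0,0,0.0015,0],[1,0,0,0,0]]'|grep -E "pos|force:"; python3 -m handwheel '[[1,0,0,0.0015,0],[1,0,0,0,0]]'|grep -E "pos|force:";  python3 -m handwheel '[[1,0,0,0.001,0],[1,0,0,0,0]]'|grep -E "pos|force:"
```

```text
tool_pos: [0.5329, -0.2708, 0.1186]
force: [-0.6, 0.4, 0.1]
finger_force: 0.0
tool_pos: [0.5328, -0.2707, 0.117]
force: [-0.2, 0.0, 0.7]
finger_force: 0.1
tool_pos: [0.5328, -0.2708, 0.1161]
force: [0.5, -0.6, 0.0]
finger_force: 0.2
```

```bash
python3 -m handwheel '[[1,0,0,0.0015,0],[1,0,0,0,0]]'|grep -E "pos|force:"; python3 -m handwheel '[[1,0,0,0.001,0],[1,0,0,0,0]]'|grep -E "pos|force:";  python3 -m handwheel '[[1,0,0,0.001,0],[1,0,0,0,0]]'|grep -E "pos|force:"
```

```text
tool_pos: [0.5328, -0.2708, 0.1146]
force: [0.1, -0.6, 0.1]
finger_force: 0.2
tool_pos: [0.5329, -0.2708, 0.1144]
force: [-2.5, 3.3, 12.8]
finger_force: 6.3
tool_pos: [0.533, -0.2708, 0.1144]
force: [-6.4, 4.2, 25.2]
finger_force: 12.5
```

The stop is hard at a rim height of about 70.4 mm, which matches the vision estimate. I'll press a touch more, back off, and compare the catches with the first picture.

```bash
python3 -m handwheel '[[1,0,0,0.0003,0],[1,0,0,0,0]]'|grep -E "pos|force:"; python3 -m handwheel '[[1,0,0,-0.004,0],[1,0,0,-0.03,0],[1,0,0,-0.05,0],[1,0,-0.04,-0.03,0],[1,0,-0.05,0,0],[1,0,-0.05,0,0],[1,0,-0.05,0,0],[1,0,0,0,0]]'|grep -E "clock|pos"; python3 - <<'E'
from h import *
snap('side','s10.png');snap('top','t10.png')
def blobs(fn,x0,y0,x1,y1):
    im=cv2.imread('pics/'+fn)[y0:y1,x0:x1].astype(int)
    m=((im[:,:,0]-im[:,:,2])>5).astype(np.uint8)
    n,l,st,c=cv2.connectedComponentsWithStats(m)
    print(fn,[(st[i].tolist()[4],(c[i]+[x0,y0]).round(2).tolist(),(st[i][:2]+[x0,y0]).tolist(),st[i][2:4].tolist()) for i in range(1,n) if st[i][4]>8])
for f in('side0.png','s8.png','s9.png','s10.png'): blobs(f,275,235,375,320)
for f in('top0.png','t8.png','t10.png'): blobs(f,395,175,475,245)
E
```

```text
tool_pos: [0.533, -0.2709, 0.1144]
force: [-7.7, 5.5, 29.4]
finger_force: 14.4
clock: 30.3
tool_pos: [0.531, -0.4662, 0.2238]
side0.png []
s8.png []
s9.png []
s10.png []
top0.png []
t8.png [(1646, [460.94, 213.05], [441, 175], [34, 70]), (14, [442.71, 192.5], [440, 189], [6, 7]), (19, [433.47, 199.16], [428, 197], [12, 5]), (20, [418.75, 206.95], [417, 201], [8, 11]), (20, [432.35, 210.95], [426, 208], [14, 5]), (9, [435.0, 232.0], [431, 232], [9, 1])]
t10.png [(50, [404.14, 242.92], [395, 241], [18, 4])]
```

```bash
python3 -m handwheel '[[1,0,0.049,0,0],[1,0,0.049,0,0],[1,0,0.049,0,0],[1,0,0.049,0,0],[1,0,0.049,0,0],[1,0,0.049,0,0],[1,0,0.049,0,0],[1,0,0.049,0,0],[1,0,0.049,0,0],[1,0,0,0,0]]'|grep -E "clock|pos"; cat > cc.py <<'E'
from h import *
import sys
def blobs(fn,x0,y0,x1,y1):
    im=cv2.imread('pics/'+fn)[y0:y1,x0:x1].astype(int)
    m=((im[:,:,0]-im[:,:,2]>-15)&(im.max(2)>70)).astype(np.uint8)
    n,l,st,c=cv2.connectedComponentsWithStats(m)
    print(fn,[(st[i].tolist()[4],(c[i]+[x0,y0]).round(2).tolist(),(st[i][:2]+[x0,y0]).tolist(),st[i][2:4].tolist()) for i in range(1,n) if st[i][4]>15])
if __name__=='__main__':
    for n in('side','top'): snap(n,n+'11.png')
    for f in('side0.png','s8.png','side11.png'): blobs(f,275,235,375,320)
    for f in('top0.png','top11.png'): blobs(f,395,175,475,245)
E
python3 cc.py
```

```text
clock: 31.4
tool_pos: [0.5285, -0.0139, 0.2273]
side0.png [(70, [352.83, 261.99], [349, 253], [8, 19]), (166, [290.5, 282.64], [287, 266], [9, 36])]
s8.png [(34, [327.12, 240.21], [326, 235], [4, 12]), (168, [290.53, 282.24], [287, 262], [9, 41])]
side11.png [(69, [352.51, 260.99], [348, 253], [9, 18]), (164, [290.48, 280.18], [287, 263], [9, 37])]
top0.png [(44, [428.64, 187.64], [418, 186], [21, 4]), (47, [432.04, 233.0], [423, 232], [19, 3])]
top11.png [(38, [430.42, 187.42], [422, 186], [17, 4]), (53, [430.81, 233.15], [419, 232], [23, 4])]
```

```bash
python3 - <<'E'
import cv2,numpy as np
for a,b in(('top0','top11'),):
  for r0,r1 in((182,192),(227,239)):
    for c in(0,2):
      for f in(a,b):
        im=cv2.imread(f'pics/{f}.png'); print(f,'BGR'[c],r0,im[r0:r1,424:436,c].mean(1).round().astype(int))
for f in('side0','s8','side11'):
    im=cv2.imread(f'pics/{f}.png'); 
    for y in(268,274,256,264): 
        x0=280 if y>265 else 342
        x0=342 if y<265 else 282
        print(f,y,x0,'R',im[y-1:y+2,x0:x0+20,2].mean(0).round().astype(int))
E
```

```text
top0 B 182 [107 104  99  92 133 168 118 119  99  63]
top11 B 182 [123 124 106  61  90 118 100  96  76  79]
top0 R 182 [204 204 202 186 165 170 119 156 188 116]
top11 R 182 [228 232 215 116 109 120 101 119 142 145]
top0 B 227 [127 129 106 104 144  92 145 172  69  85  98  97]
top11 B 227 [ 84  86  90  90  84  79  97 110  78 100 113 112]
top0 R 227 [221 223 191 164 210 101 150 171 107 179 190 187]
top11 R 227 [151 156 161 165 144  86 102 107 120 201 219 215]
side0 268 282 R [243 232 171 124 117 106 102 160 223 223 164 121 114 116 117 116 117 117
 117 117]
side0 274 282 R [243 238 189 125 112 110  96  88  91 129 191 208 154 123 118 117 117 116
 116 116]
side0 256 342 R [187 241 255 253 247 227 191 172 170 180 204 228 239 242 241 237 234 233
 232 231]
side0 264 342 R [125 129 130 129 155 211 239 199 149 139 163 170 170 167 156 156 194 229
 230 229]
s8 268 282 R [249 241 184 135 125 115 110 170 229 223 156 121 123 126 126 126 125 127
 126 127]
s8 274 282 R [249 245 202 135 121 119 103  96 100 136 196 207 146 118 126 127 125 126
 126 126]
s8 256 342 R [162 161 161 161 161 163 164 165 166 167 168 176 187 201 215 229 243 253
 255 254]
s8 264 342 R [141 136 135 133 129 120 113 113 112 108 101  97  99  98  92  89  97 112
 119 123]
side11 268 282 R [238 221 161 116 108 100  88  97 111 103 105 136 156 158 154 152 148 144
 146 150]
side11 274 282 R [237 230 178 117 105 102  89  84  85  88 102 105  98 124 153 159 156 152
 148 145]
side11 256 342 R [150 151 152 161 159 132 107 100 100 101 111 153 211 237 237 232 228 226
 226 225]
side11 264 342 R [144 145 146 148 152 154 147 138 130 115 104 101 100 101 102 125 180 218
 222 221]
```

The catch tops sit on the same pixel rows as at the start, but the arm is now shading the case. I'll move clear for an unshaded comparison.

```bash
python3 -m handwheel '[[1,0.01,0.047,0,0],[1,0.01,0.047,0,0],[1,0.01,0.047,0,0],[1,0.01,0.047,0,0],[1,0.01,0.047,0,0],[1,0.01,0.047,0,0],[1,0,0,0,0],[1,0,0,0,0]]'|grep -E "clock|pos"; python3 - <<'E'
from cc import *
for n in('side','top'): snap(n,n+'12.png')
for f in('side0.png','side12.png'): blobs(f,275,235,375,320)
for f in('top0.png','top12.png'): blobs(f,395,175,475,245)
for r0,r1 in((182,192),(227,239)):
    for c in(0,2):
      for f in('top0','top12'):
        im=cv2.imread(f'pics/{f}.png'); print(f,'BGR'[c],r0,im[r0:r1,424:436,c].mean(1).round().astype(int))
for f in('side0','side12'):
    im=cv2.imread(f'pics/{f}.png')
    for y in(268,274,256,260,264):
        x0=342 if y<265 else 282
        print(f,y,x0,'R',im[y-1:y+2,x0:x0+20,2].mean(0).round().astype(int))
# other things: compare object areas vs start
a=cv2.imread('pics/top0.png').astype(int);b=cv2.imread('pics/top12.png').astype(int)
for n,(u,v) in dict(tile=(321,253),tape=(325,139),cup=(262,143),jar=(388,143)).items():
    print(n,np.abs(a[v-16:v+16,u-20:u+20]-b[v-16:v+16,u-20:u+20]).mean().round(1))
E
```

```text
clock: 32.3
tool_pos: [0.4685, 0.2619, 0.2261]
side0.png [(70, [352.83, 261.99], [349, 253], [8, 19]), (166, [290.5, 282.64], [287, 266], [9, 36])]
side12.png [(60, [352.55, 260.73], [348, 253], [9, 17]), (172, [290.44, 281.78], [287, 262], [8, 40])]
top0.png [(44, [428.64, 187.64], [418, 186], [21, 4]), (47, [432.04, 233.0], [423, 232], [19, 3])]
top12.png [(38, [428.89, 187.5], [418, 186], [21, 3]), (47, [432.36, 233.0], [424, 232], [18, 3])]
top0 B 182 [107 104  99  92 133 168 118 119  99  63]
top12 B 182 [120 116 111 104 149 185 131 137 144 145]
top0 R 182 [204 204 202 186 165 170 119 156 188 116]
top12 R 182 [223 222 221 208 185 188 131 186 240 236]
top0 B 227 [127 129 106 104 144  92 145 172  69  85  98  97]
top12 B 227 [142 148 155 155 139 102 162 192  79  96 109 109]
top0 R 227 [221 223 191 164 210 101 150 171 107 179 190 187]
top12 R 227 [234 234 235 240 227 112 170 190 120 199 212 209]
side0 268 282 R [243 232 171 124 117 106 102 160 223 223 164 121 114 116 117 116 117 117
 117 117]
side0 274 282 R [243 238 189 125 112 110  96  88  91 129 191 208 154 123 118 117 117 116
 116 116]
side0 256 342 R [187 241 255 253 247 227 191 172 170 180 204 228 239 242 241 237 234 233
 232 231]
side0 260 342 R [130 140 179 234 254 251 218 166 159 168 171 174 192 220 231 231 230 228
 228 230]
side0 264 342 R [125 129 130 129 155 211 239 199 149 139 163 170 170 167 156 156 194 229
 230 229]
side12 268 282 R [118 116 116 114 111  98  94 149 209 211 206 239 251 251 250 250 250 249
 250 250]
side12 274 282 R [118 119 114 109 108 104  91  83  85 121 179 192 178 230 252 251 250 250
 250 249]
side12 256 342 R [250 250 250 250 241 199 170 162 161 170 193 220 233 236 235 231 227 226
 226 224]
side12 260 342 R [249 250 250 249 249 247 223 167 147 157 160 164 181 209 222 223 222 220
 219 222]
side12 264 342 R [249 249 249 250 250 250 251 251 235 196 164 157 159 157 147 147 184 217
 222 221]
tile 29.1
tape 15.3
cup 14.3
jar 14.6
```

Both catch profiles match the at-rest picture. Last check: the tile, whose pixel difference was larger.

```bash
python3 - <<'E'
import cv2,numpy as np
for f in('top0','top12','side0','side12'):
    im=cv2.imread(f'pics/{f}.png').astype(int)
    x0,y0,x1,y1=(305,232,337,275) if f[0]=='t' else (222,212,268,240)
    c=im[y0:y1,x0:x1]; m=(c[:,:,0]>0.72*c[:,:,2])&(c[:,:,2]>90); ys,xs=np.nonzero(m); print(f,m.sum(),xs.mean()+x0,ys.mean()+y0, c.mean().round(), c.mean((0,1)).round())
E
```

```text
top0 154 320.93506493506493 260.487012987013 149.0 [104. 151. 192.]
top12 148 320.94594594594594 261.0135135135135 138.0 [ 99. 141. 175.]
side0 168 237.71428571428572 227.17261904761904 184.0 [136. 190. 227.]
side12 165 238.21818181818182 227.27272727272728 140.0 [101. 142. 176.]
```

The tile hasn't moved; the difference is the arm's shadow. Handing in.

```bash
python3 -c "
from plant import job_done; print(job_done())"
```

```text
the job is handed in; nothing more can be done
None
```

The job is handed in at about 32 s: the stamp stands in the case beside the other, and the lid is home with both catches back upright in the last pictures; the hardest push I read was about 32 N, on the bench while levelling the lid, and about 29 N on the case.

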